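# Pin the card cage and hold a plug-in board up for inspection

## Task

First lock the card cage to its bracket by pushing the headed clevis pin down until its head is fully home on the fork. Then draw the tallest board, gripped by the aluminium rail along its top, up out of its slot and lean it about 45 degrees so that its solder side (facing away from the robot at first) looks up and its rail stays level. Finish while holding it so, still, all of it at least 13 cm above the bench, with the two shorter boards left in their slots and nothing else disturbed.

Things in the scene. Friction and masses are not known exactly. Their poses are not given: they have to be found in the camera images.
- cage: Fixed aluminium card cage, origin mid underside. Base 180 x 150 mm (x, y), 8 mm thick. Three 6 mm slots at x = -48, 0, +48 mm; boards stand in them along y on the base, between black end guides whose tops are 60 mm up; they lean up to 3 degrees. At x = 0, y = +125 mm is a steel fork, 44 mm square, top 50 mm up, with the cage's dark lug between its cheeks.
- pin (a joint): How far the steel clevis pin is pushed down, m. 0 = highest (head top 88 mm above the bench), 0.030 = home on the fork (head top 58 mm above the bench). Starts between 0 and 0.012; slides straight down with about 6 N of friction, stays where left, cannot come out.
- pin_top (a point): Centre of the top of the pin's round head (28 mm across, 8 mm thick; shank 12 mm), over the fork at x = 0, y = +125 mm of the cage. It moves down with the pin.
- card_center (a point): Centre of the tall board: green, 110 mm wide (y), 3 thick (x), 120 tall (z) with the aluminium rail on top, 12 mm thick, 90 long, 26 tall, centred 47 mm above this point. Transformer, 26 mm deep, and capacitors on its -x side, over 30 mm below the rail; +x side is the flat solder side. x points away from the robot, along the cage's x, at the start. In any of the 3 slots; 0.16 to 0.26 kg.
- card_foot (a point): Middle of the tall board's lower edge, 60 mm below its centre.
- card: The same tall board; origin at the middle of its lower edge, axes as above.
- fins_center (a point): Centre of a shorter board, 110 mm wide, 75 mm tall, 3 mm thick, with a finned heat sink; stands in another slot, to be left there.
- caps_center (a point): Centre of a shorter board, 110 mm wide, 75 mm tall, 3 mm thick, with five round capacitors; stands in the remaining slot, to be left there.
- capacitor: Loose black capacitor can, 35 mm across, 47 mm tall, standing near the cage; leave alone.
- heatsink: Loose aluminium heat sink, 50 x 70 x 36 mm, near the cage; leave alone.
- jack_block: Loose black jack block, 45 x 60 x 45 mm, near the cage; leave alone.
- screwdriver: Screwdriver lying on the bench to the left; leave alone.
- spool: Grey spool, 54 mm across, 37 mm tall; leave alone.
- flux: Small bottle, 44 mm across, 90 mm tall; leave alone.

How it is judged:
By the outcome, as a careful person would: the job done as asked, in the order asked, and still so for the second after the job is handed in, while the arm keeps its last pose, push and grip.
It also fails if it takes over 48 s, if anything falls off the work surface, if the arm or the gripper's body presses on something with over 40 N, if the wrist force passes 120 N, or if a joint passes its speed limit or range.

## Robot

A 6-joint arm with a two-finger parallel gripper is mounted at the origin on the work surface. World frame = base frame: x ahead of the robot, y to its left, z up, the work surface at z = 0. Lengths are in mm, angles in rad, forces in N, time in s.
With the tool pointing down it reaches from about 350 to 975 mm from the base axis. Payload 7.1 kg.
Tool frame: the origin (TCP) lies on the front face of the gripper's body, between the roots of the fingers; the fingertips stand 80 mm ahead of it and the grasp point (between the pads) lies 61 mm ahead of it (env.tips_ahead is the distance from the TCP to the fingertips, in mm); z points along the fingers, y is the direction in which the jaws open and shut (so a half turn about z gives the same grasp; the last joint's range is limited). The gripper opens to 88 mm and grips with 3 to 60 N. Pads are 20 mm wide; open, the fingers measure 115 mm over their backs; the gripper's body (75 mm by 178 mm) begins 61 mm behind the grasp point.
Start: joints at [-1.207, 0.423, 1.63, -0, 1.089, -0.019], TCP at [233.466, -579.741, 302.675] pointing down, gripper open.
Joint ranges: [-3, 3], [-0.9, 2.11], [0.09, 2.58], [-1.31, 4.45], [0.11, 2.69], [-2.54, 2.54]. Speed limits (rad/s): [2.39, 2.39, 3.01, 3.14, 3.14, 3.14].

## Interface

Orientations are given as a unit quaternion [x, y, z, w].
In Python, from station import env, set_gripper, viewer, workorder gives the robot as it stands. Calls block until the motion is done:
- env.reach(position, orientation): joint-space move of the TCP to a pose.
- env.move_l(position, rot=None, rate=150, f_stop=None): straight line of the TCP; rot=None keeps the orientation; rate is the mean speed in mm/s. With f_stop (N) it stops when the force on the tool has changed by that much, and returns True; else False.
- env.move_joints(angles): joint-space move.
- set_gripper(opening): finger opening in mm; the grip force is fixed at half the most; returns when the fingers have stopped.
- env.hold(seconds).
- env.ik(position, orientation): joint angles nearest the present ones, or None.
- env.read_state(): the state.
- viewer.camera(name): name is "scene" or "top" or "wrist"; returns the picture (384x512x3 uint8, blue, green, red); there is no depth.
- viewer.camera_params(name): a dict with "fx", "fy", "cx", "cy" (pixels), "pose" (4x4, takes a point from camera to world coordinates); the wrist camera has in their place "tool_from_camera" (4x4, takes a point from camera to tool coordinates, whose origin is the TCP and whose axes are the flange's). Camera axes: x right, y up, looking along -z (the intrinsics and any distortion apply to the point x, -y, -z); pixel columns grow to the right and rows downward; lengths in mm; the calibration is good to about 2 mm. A picture is of the moment at which its call begins: read the wrist's pose just before it. camera_params takes no time and is no camera call.
A pose or a line that the arm cannot do raises env.IKError and nothing moves.
- workorder.sign_off(): hands the job in, once; it reports no verdict.
The state is a dict: "time_s": time; "qpos": joint angles; "dq": joint speeds; "tau": joint torques, N m; "tool_pos": TCP position; "orientation": TCP orientation; "force": force on the tool from outside, world axes, zero at the start; "wrist_torque": the same for the moment, N m; "width": finger opening in mm.
Only numpy, scipy, OpenCV 4.12 (cv2) and the standard library are available. Lean on these libraries where they do the work, as an engineer would, in place of code of your own. Each camera call takes 0.05 s, during which the arm holds its last target. There are 200 camera calls.

## Working session

There is one attempt and no reset: what is moved stays moved. The work goes in short steps, each a Python script; the robot and the scene stay as the last script left them, time stands still between calls to the robot, and variables do not carry over. Pictures are saved under pics/ and viewed, about 8 in all and at most 12, crops included, and the job is handed in when it is done.

```bash
ls; mkdir -p pics; python3 - <<'E'
from station import env, set_gripper, viewer, workorder
import cv2,numpy as np
np.set_printoptions(precision=4,suppress=True)
for n in ("scene","top"):
    cv2.imwrite(f"pics/{n}0.png",viewer.camera(n)); print(viewer.camera_params(n))
print(viewer.camera_params("wrist")); print(env.read_state())
E
```

```text
pics
{'fx': 390.44995156726964, 'fy': 390.44995156726964, 'cx': 255.65871186718962, 'cy': 194.8594291295251, 'pose': array([[  -0.4247,   -0.764 ,    0.4858, 1038.7587],
       [   0.9053,   -0.3634,    0.22  ,  200.8863],
       [   0.0085,    0.5332,    0.8459,  889.7767],
       [   0.    ,    0.    ,    0.    ,    1.    ]])}
{'fx': 402.93700109160625, 'fy': 402.93700109160625, 'cx': 260.28021200177807, 'cy': 188.6705033697902, 'pose': array([[   0.0246,    0.9884,   -0.1501,  440.6937],
       [  -0.9997,    0.0238,   -0.0074,    3.0831],
       [  -0.0037,    0.1502,    0.9886, 1027.726 ],
       [   0.    ,    0.    ,    0.    ,    1.    ]])}
{'fx': 300.7301171692241, 'fy': 300.7301171692241, 'cx': 259.70121153921633, 'cy': 190.07689731752538, 'tool_from_camera': array([[ -0.0021,   0.9529,   0.3034,  83.3716],
       [  1.    ,   0.002 ,   0.0004,  -1.219 ],
       [ -0.0003,   0.3034,  -0.9529, -81.6048],
       [  0.    ,   0.    ,   0.    ,   1.    ]])}
{'time_s': 0.1, 'qpos': array([-1.207 ,  0.4238,  1.6306, -0.    ,  1.0886, -0.019 ]), 'dq': array([-0.0001, -0.0032, -0.0027, -0.0011,  0.0007, -0.0004]), 'tau': array([ -0.0023, -54.5616, -27.4324,   0.0644,   0.0189,  -0.    ]), 'tool_pos': array([ 233.3298, -579.3935,  301.9728]), 'orientation': array([ 0.9817,  0.1902, -0.0001, -0.0007]), 'force': array([ 0.2431,  0.2325, -0.1428]), 'wrist_torque': array([-0.0253,  0.0269, -0.0305]), 'width': 87.87885759647311}
```

View pics/scene0.png

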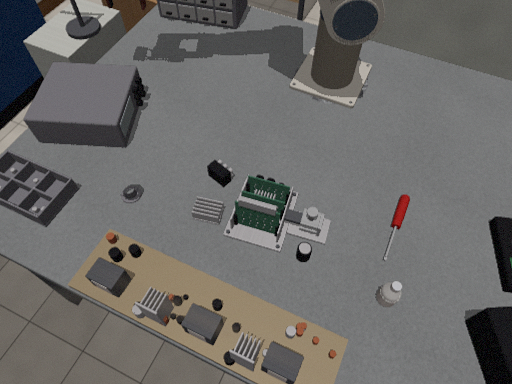

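View pics/top0.png

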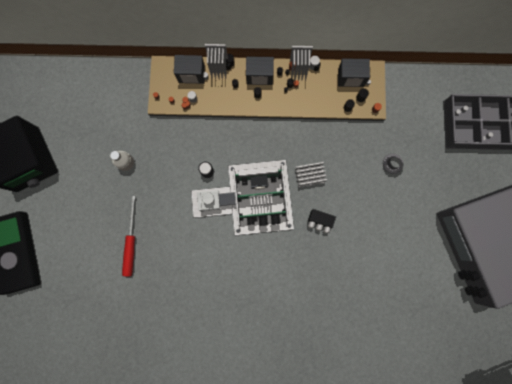

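The scene view shows the cage around (262,212), with the tall board's rail near (258,208) and the pin head near (312,212). In the top view the cage is at (262,197) and the pin at (208,200). I'll zoom in on both.

```bash
python3 - <<'E'
import cv2,numpy as np
a=cv2.imread("pics/top0.png")[150:245,185:300]; b=cv2.imread("pics/scene0.png")[165:260,220:335]
f=lambda i:cv2.resize(i,None,fx=6,fy=6,interpolation=cv2.INTER_CUBIC)
o=np.hstack([cv2.resize(a,(400,330),interpolation=2),cv2.resize(b,(400,330),interpolation=2)])
cv2.imwrite("pics/c0.png",o)
E
```

```text
(no output)
```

View pics/c0.png

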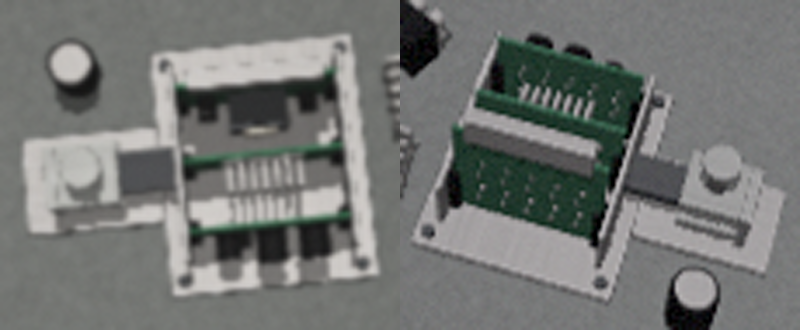

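The tall board, with its rail, stands in the far slot (+x), and the finned board is in the middle. Next I'll get a rough pose from these pixels, then move above the pin for a wrist look.

```bash
cat > h.py <<'E'
from station import env, set_gripper, viewer, workorder
import cv2,numpy as np
from scipy.spatial.transform import Rotation as R
np.set_printoptions(precision=3,suppress=True)
def campose(n,st=None):
    p=viewer.camera_params(n)
    if n!="wrist": return p,p["pose"]
    T=np.eye(4);T[:3,:3]=R.from_quat(st["orientation"]).as_matrix();T[:3,3]=st["tool_pos"]
    return p,T@p["tool_from_camera"]
def ray(p,T,uv):
    d=np.array([(uv[0]-p["cx"])/p["fx"],-(uv[1]-p["cy"])/p["fy"],-1]); d=T[:3,:3]@d
    return T[:3,3],d/np.linalg.norm(d)
def onz(p,T,uv,z):
    o,d=ray(p,T,uv); return o+d*(z-o[2])/d[2]
def tri(rs):
    A=sum(np.eye(3)-np.outer(d,d) for o,d in rs); b=sum((np.eye(3)-np.outer(d,d))@o for o,d in rs)
    return np.linalg.solve(A,b)
def quat(yaw,flip=1,tilt=0):
    "tool y along +-cage x, z down, then leaned by tilt about cage y"
    y=flip*np.array([np.cos(yaw),np.sin(yaw),0]); z=np.array([0,0,-1.]); x=np.cross(y,z)
    cy=np.array([-np.sin(yaw),np.cos(yaw),0])
    return (R.from_rotvec(-tilt*cy)*R.from_matrix(np.column_stack([x,y,z]))).as_quat()
E
python3 - <<'E'
from h import *
p,T=campose("top"); s,S=campose("scene")
c=[onz(p,T,uv,8)[:2] for uv in [(228.7,166.4),(285.6,160.1),(293.7,228.3),(235.3,235.5)]]
print(np.array(c), np.mean(c,0))
c=np.array(c)
for i,j in((3,0),(2,1),(1,0),(2,3)): d=c[j]-c[i]; print(np.linalg.norm(d),np.degrees(np.arctan2(d[1],d[0])))
pin=tri([ray(p,T,(209.4,198.0)),ray(s,S,(312.3,211))]); print("pin",pin)
for yaw in (-.1,):
  for fl in (1,-1):
    for pos,t in(((pin[0],pin[1],300),0),((500,0,300),0),((500,0,370),np.pi/4)):
        q=env.ik(np.array(pos),quat(yaw,fl,t)); print(fl,t,q)
E
```

```text
[[651.676  93.662]
 [671.797 -52.94 ]
 [496.474 -76.017]
 [474.838  70.608]] [573.696   8.828]
178.33463880546557 7.4277570119399305
176.83555052770208 7.498525444016038
147.9762893926732 97.81508295320909
148.21240374531448 98.39407673259961
pin [558.648 131.14   82.32 ]
1 0 [ 0.21   0.352  1.747 -0.     1.042  0.31 ]
1 0 [-0.024  0.243  1.904 -0.     0.994  0.076]
1 0.7853981633974483 [ 0.013 -0.023  2.208 -0.432  0.191  0.505]
-1 0 None
-1 0 None
-1 0.7853981633974483 None
```

```bash
python3 - <<'E'
from h import *
yaw=0.135
env.reach(np.array([557,132,320.]),quat(yaw)); set_gripper(0); env.hold(.2)
st=env.read_state(); im=viewer.camera("wrist"); cv2.imwrite("pics/w1.png",im)
np.savez("w1.npz",tool_pos=st["tool_pos"],orientation=st["orientation"])
print(st["time_s"],st["tool_pos"],st["width"],st["force"])
cv2.imwrite("pics/w1b.png",cv2.resize(im,(768,576),interpolation=2))
E
```

```text
4.4 [556.99  131.986 319.989] 0.4485736478235288 [-0.663 -0.324  0.167]
```

View pics/w1b.png

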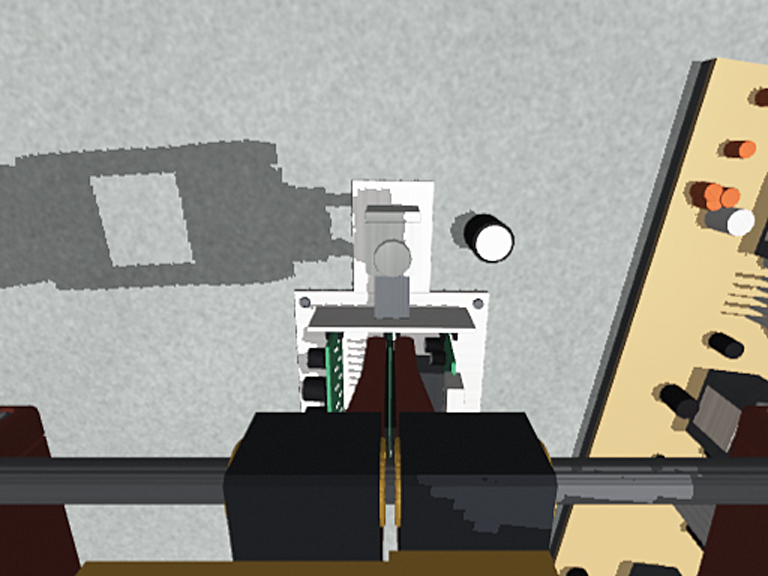

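The wrist view shows the pin head at (392,258)/1.5, the near base corners at (294,290) and (489,292)/1.5, and part of the rail near (453,382)/1.5.

```bash
python3 - <<'E'
from h import *
st=np.load("w1.npz"); p,T=campose("wrist",st)
im=cv2.imread("pics/w1.png"); g=cv2.cvtColor(im,6)[150:195,235:290]
print(cv2.HoughCircles(cv2.resize(g,None,fx=4,fy=4,interpolation=2),cv2.HOUGH_GRADIENT,1,100,param1=60,param2=12,minRadius=40,maxRadius=65))
t,TT=campose("top"); s,S=campose("scene")
uv=(392.5/1.5,258/1.5)
for z in(76,82,88): print(onz(p,T,uv,z))
print("tri",tri([ray(p,T,uv),ray(t,TT,(209.4,198)),ray(s,S,(312.3,211))]))
a=onz(p,T,(294/1.5,290/1.5),8);b=onz(p,T,(489/1.5,292/1.5),8);d=b-a;yaw=np.arctan2(d[1],d[0])
m=(a+b)/2;print(a,b,np.linalg.norm(d),yaw)
cy=np.array([-np.sin(yaw),np.cos(yaw),0]); print("centre",m-75*cy,"pin",m+50*cy)
E
```

```text
[[[106.5  87.5  50.4]]]
[557.902 134.481  76.   ]
[557.669 135.979  82.   ]
[557.435 137.477  88.   ]
tri [557.997 132.531  79.135]
[474.914  75.479   8.   ] [652.843  97.385   8.   ] 179.272500448771 0.12249657972987282
centre [573.042  11.994   8.   ] pin [557.769 136.057   8.   ]
```

```bash
python3 - <<'E'
from h import *
env.move_l(np.array([557.6,135,178.]),rot=quat(.125),rate=150)
print(env.move_l(np.array([557.6,135,134.]),rate=30,f_stop=22)); st=env.read_state()
print(st["time_s"],st["tool_pos"],st["force"])
env.hold(.2); st=env.read_state(); print(st["tool_pos"],st["force"])
# retreat and look from where both pin and rail show
env.move_l(np.array([557.6,135,190.]),rate=200)
set_gripper(44)
env.reach(np.array([600,60,330.]),quat(.125)); env.hold(.2)
st=env.read_state(); im=viewer.camera("wrist"); cv2.imwrite("pics/w2.png",im)
np.savez("w2.npz",tool_pos=st["tool_pos"],orientation=st["orientation"]); print(st["time_s"],st["tool_pos"],st["width"])
cv2.imwrite("pics/w2b.png",cv2.resize(im,(768,576),interpolation=2))
E
```

```text
True
6.775 [557.675 135.    138.279] [-2.782 -0.16   7.842]
[557.68  135.032 138.301] [-1.995 -1.079  8.155]
9.1083 [598.951  60.731 327.905] 43.80314203796066
```

View pics/w2b.png

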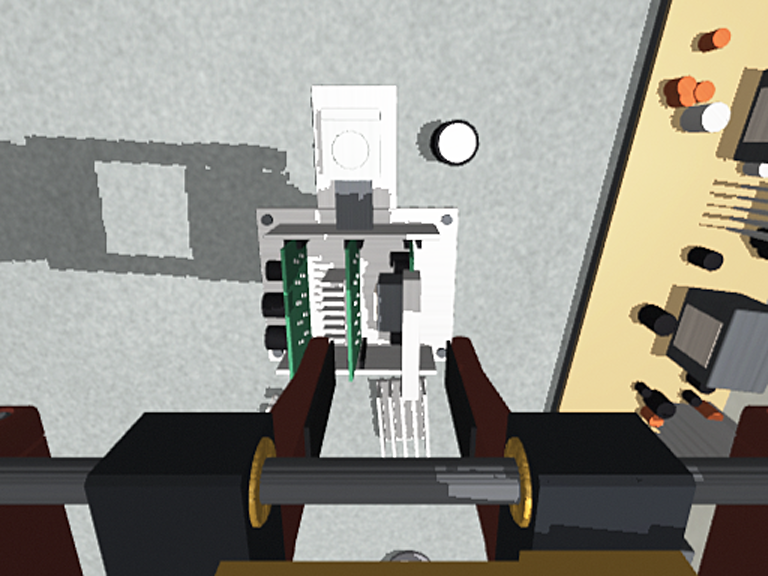

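The pin head sits flush on the fork at (350,149), and the fingertip height of 58.3 mm fits home. The rail top runs from about (411,270) to (411,400) in the 1.5x view. Next I'll measure the rail from its edges and enlarge it.

```bash
python3 - <<'E'
from h import *
print(env.tips_ahead)
im=cv2.imread("pics/w2.png"); g=cv2.cvtColor(im,6)
for r in (184,195,205,215,225,235,245,255,262,266,270): print(r,g[r,258:290])
print(g[172:190,270:278].mean(1).round(),g[255:275,270:278].mean(1).round())
cv2.imwrite("pics/c2.png",cv2.resize(im[160:280,220:320],None,fx=5,fy=5,interpolation=0))
E
```

```text
80.0
184 [ 39  40  39  39  39  38  40  40  38  33  57  94  95  95  94  93  94  95
  95  95  91  72 217 255 253 251 250 251 251 251 251 251]
195 [ 72  72  74  73  73  74  73  72  69  65 109 188 188 182 177 179 181 184
 183 181 177 174 184 255 254 252 251 251 252 252 252 252]
205 [ 72  73  70  73  73  71  72  70  66  62 114 187 185 176 175 177 179 182
 182 179 177 163 218 254 252 250 251 250 250 250 250 250]
215 [ 70  69  71  72  70  70  69  71  66  48 195 255 253 250 250 250 251 252
 251 251 251 249 250 250 250 250 250 250 250 250 250 250]
225 [179 152  50  14  24  26  25  27  19   0 238 255 252 250 250 250 251 251
 251 250 253 242 248 249 249 249 249 249 249 250 249 249]
235 [ 93  91  93  92  91  92  93  93  88  68 246 255 251 249 249 249 250 250
 250 251 255 192  90  86  92  91  93  91  89  78 169 255]
245 [ 81  83  83  82  84  83  82  84  81  53 255 255 249 248 249 249 249 249
 249 252 255 142  67  82  84  83  85  83  84  84  83  75]
255 [169  99  82 166 174 175 179 183 156  61 250 255 248 248 248 249 247 248
 248 249 255 190 161 100  62 255 219 185 187 191 194 193]
262 [164  97  83 160 174 171 172 176 206  79 250 254 248 247 248 247 247 248
 247 249 255 198 173 146  80  55 211 197 188 191 194 198]
266 [184 255 255 180 160 171 171 167 212 255 247 251 243 243 244 243 244 249
 249 246 227 178 174 119 228 255 243 202 193 186 182 184]
270 [159 244 255 183 233 184 167 169 159 255 255 173 157 171 173 166 227 253
 255 201 166 170 169 211 186 254 253 205 193 197 197 199]
[100. 105. 104. 100. 105. 108. 108. 118.  95.  93.  95.  95.  94.  84.
 126. 181. 186. 183.] [248. 248. 248. 248. 248. 248. 248. 248. 248. 248. 252. 245. 190. 198.
 200. 200. 204. 207. 204. 193.]
```

View pics/c2.png

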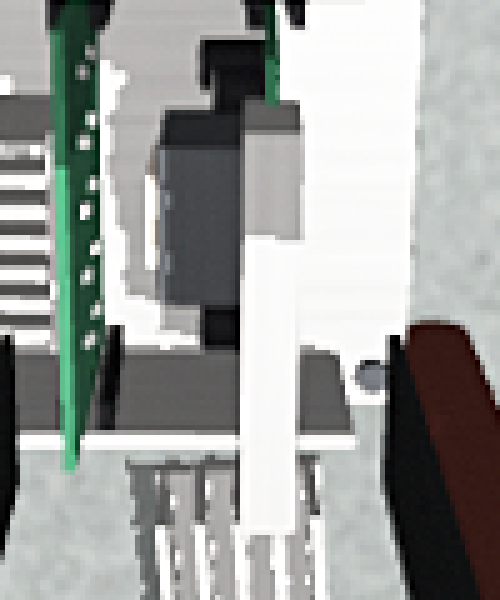

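The crop shows the rail's top face between columns 268 and 279.5 and rows 186 to 266.5 of the original image. Rows 180–186 are its end face.

```bash
python3 - <<'E'
from h import *
st=np.load("w2.npz"); p,T=campose("wrist",st)
a=onz(p,T,(274.3,186.2),128);b=onz(p,T,(273.8,267),128)
d=a-b; print(a,b,(a+b)/2,np.linalg.norm(d),"yaw",np.arctan2(-d[0],d[1]))
print("pin@58",onz(p,T,(350.5/1.5,149.5/1.5),58))
c=(a+b)/2
l=onz(p,T,(256.5/1.5,209/1.5),8);r=onz(p,T,(458.5/1.5,209/1.5),8);m=(l+r)/2;e=r-l;yaw=np.arctan2(e[1],e[0])
cen=m-75*np.array([-np.sin(yaw),np.cos(yaw),0]);print("cage",cen,yaw,"rail nominal",cen+48*np.array([np.cos(yaw),np.sin(yaw),0]))
for pos,t in(((c[0],c[1],176),0),((c[0],c[1],320),0),((c[0]-50,c[1],400),np.pi/4),((c[0]-120,c[1],420),np.pi/4),((c[0]+30,c[1],380),np.pi/4)):
    print(pos,env.ik(np.array(pos),quat(yaw,1,t)))
E
```

```text
[611.573  61.559 128.   ] [623.513 -27.872 128.   ] [617.543  16.844 128.   ] 90.22398974145553 yaw 0.13272574604975046
pin@58 [558.239 135.513  58.   ]
cage [574.299  10.243   8.   ] 0.1246592511995058 rail nominal [621.927  16.212   8.   ]
(np.float64(617.5430169489232), np.float64(16.84357309219424), 176) [ 0.008  0.574  1.721 -0.     0.846 -0.117]
(np.float64(617.5430169489232), np.float64(16.84357309219424), 320) [ 0.008  0.394  1.632 -0.     1.116 -0.117]
(np.float64(567.5430169489232), np.float64(16.84357309219424), 400) [-0.038  0.049  2.053  0.419  0.284 -0.519]
(np.float64(497.5430169489232), np.float64(16.84357309219424), 420) [-0.045 -0.107  2.151  0.366  0.341 -0.468]
(np.float64(647.5430169489232), np.float64(16.84357309219424), 380) [-0.031  0.206  1.92   0.44   0.261 -0.538]
```

```bash
python3 - <<'E'
from h import *
yaw=.128
set_gripper(0); env.reach(np.array([558,135,160.]),quat(yaw))
print(env.move_l(np.array([558,135,133.]),rate=20,f_stop=30)); st=env.read_state()
print(st["time_s"],st["tool_pos"],st["force"])
env.move_l(np.array([558,135,200.]),rate=200)
c=np.array([618.,16.8,115.]); t=.035; q=quat(yaw,1,t)
ap=R.from_quat(q).as_matrix()[:,2]; g=c-61*ap
set_gripper(44); env.reach(g-60*ap,q)
print(env.move_l(g,rate=80,f_stop=12)); st=env.read_state(); print(st["time_s"],st["tool_pos"]-g,st["force"])
cv2.imwrite("pics/s3.png",cv2.resize(viewer.camera("scene")[165:260,220:335],(690,570),interpolation=2))
E
```

```text
True
11.775 [557.965 135.032 138.277] [-1.866 -0.3    7.738]
False
14.5667 [ 0.278 -0.053  0.261] [-0.929  0.789  0.412]
```

View pics/s3.png

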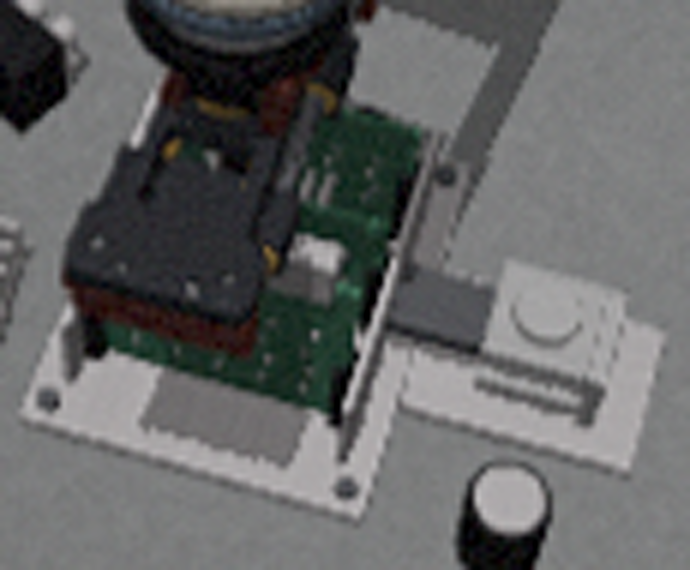

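The second push, with a 30 N stop, ended at the same 58.3 mm, so the pin is home. The picture shows the head low on the fork at (545,310) and the fingers straddling the rail. Next I'll grip and draw the board out along its own axis.

```bash
python3 - <<'E'
from h import *
yaw=.128; t=.035; q=quat(yaw,1,t); ap=R.from_quat(q).as_matrix()[:,2]
set_gripper(0); st=env.read_state(); print("grip",st["width"],st["force"],st["time_s"])
p=st["tool_pos"]
print(env.move_l(p-85*ap,rate=60,f_stop=20)); st=env.read_state(); print(st["width"],st["force"],st["wrist_torque"],st["time_s"],st["tool_pos"]-p)
cv2.imwrite("pics/s4.png",cv2.resize(viewer.camera("scene")[125:260,200:350],(666,600),interpolation=2))
E
```

```text
grip 11.856444134485269 [0.503 1.004 1.024] 15.2167
False
12.048178368216991 [-0.963 -0.407 -2.478] [-0.006 -0.046 -0.043] 16.7833 [-3.166 -0.392 84.477]
```

View pics/s4.png

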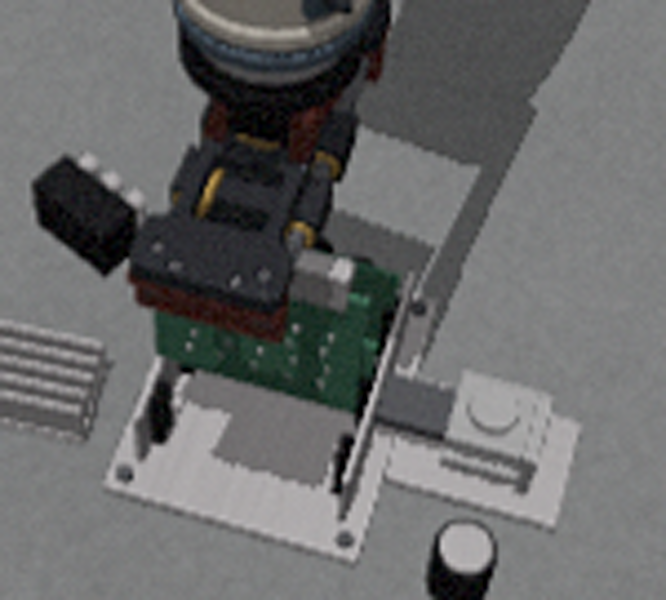

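The board is out of its slot, carried with about 2.5 N of weight, and the other boards have stayed put. Now I'll raise it and lean it.

```bash
python3 - <<'E'
from h import *
yaw=.128
p=env.read_state()["tool_pos"]
env.move_l(np.array([p[0]-3,p[1],345.]),rate=100)
env.move_l(np.array([565,17,390.]),rot=quat(yaw,1,.42),rate=40)
env.move_l(np.array([555,17,410.]),rot=quat(yaw,1,np.pi/4),rate=15)
env.hold(.5); st=env.read_state(); print(st["time_s"],st["tool_pos"],st["width"],st["force"],st["wrist_torque"],st["qpos"],abs(st["dq"]).max())
print(R.from_quat(st["orientation"]).as_matrix())
cv2.imwrite("pics/s5.png",cv2.resize(viewer.camera("scene")[60:270,180:360],(660,770))[170:770])
cv2.imwrite("pics/w5.png",viewer.camera("wrist")); cv2.imwrite("pics/t5.png",viewer.camera("top"))
a=cv2.imread("pics/s5.png"); b=cv2.imread("pics/w5.png")
s=viewer.camera("scene")[80:270,190:350]; t=cv2.imread("pics/t5.png")[110:260,170:320]
cv2.imwrite("pics/m5.png",np.hstack([cv2.resize(s,(400,475),interpolation=2),cv2.resize(b[60:,:],(400,253)) if 0 else np.vstack([cv2.resize(b,(400,300)),cv2.resize(t,(400,175))])]))
E
```

```text
21.7083 [555.005  17.    409.97 ] 11.807811041590954 [ 0.179  1.001 -1.849] [-0.084  0.571 -0.075] [-0.04   0.013  2.064  0.399  0.309 -0.501] 0.0011863424946910736
[[-0.128  0.701  0.701]
 [ 0.992  0.09   0.09 ]
 [ 0.     0.707 -0.707]]
```

View pics/m5.png

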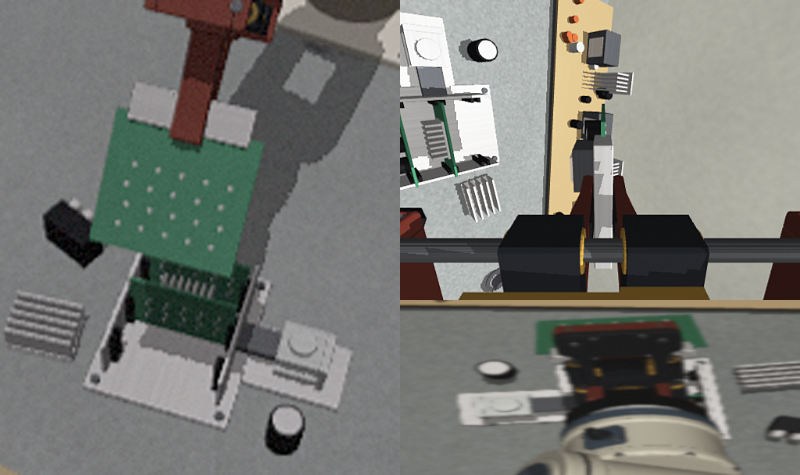

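The board is held leaning with its solder side up. The other two boards, the pin and the loose items look undisturbed. As a check, I'll project the expected board corners onto the observed ones: (120,108), (263,142), (235,277), (91,238) in the left panel.

```bash
python3 - <<'E'
from h import *
st=env.read_state(); M=R.from_quat(st["orientation"]).as_matrix(); p,T=campose("scene")
g=st["tool_pos"]+61*M[:,2]; ax=M[:,0]; dn=M[:,2]; n=M[:,1]
for y,d in((-55,-13),(55,-13),(55,107),(-55,107)):
    P=np.linalg.inv(T)@np.append(g+y*ax+d*dn+1.5*n,1); u=np.array([p["cx"]-p["fx"]*P[0]/P[2],p["cy"]+p["fy"]*P[1]/P[2]])
    print(((u-[190,80])*2.5).round(), (g+y*ax+d*dn-26*n)[2].round())
E
```

```text
[124.  79.] 358.0
[273. 115.] 358.0
[232. 278.] 273.0
[ 90. 239.] 273.0
```

The predicted lower corners (232,278) and (90,239) match the observed (235,277) and (91,238), so there is no slip and the rail is level. I'm handing the job in.

```bash
python3 - <<'E'
from h import *
workorder.sign_off(); st=env.read_state(); print(st["time_s"],st["width"],st["tool_pos"])
E
```

```text
the job is handed in; nothing more can be done
the job is handed in; nothing more can be done
```

I locked the pin, then drew the tall board out of the far slot and leaned it 45° with its solder side up. I handed the job in with it held still at about 22 s of the 48 s allowed.

- **Pin:** I pushed it twice, with force stops of 22 N and 30 N. Both pushes stopped with the fingertips at 58.3 mm against the nominal 58.0 mm. I put the 0.3 mm down to compliance, and the pictures show the head flat on the fork.
- **Board:** The grip held at 11.8 mm on the 12 mm rail. The tool is leaned 45° with its rail axis level. The board's lower corners in the scene picture agree with the predicted ones to about 1 pixel, so I saw no slip.
- **Height:** The lowest part of the board, transformer included, is about 27 cm above the bench by calculation.
- **Surroundings:** The two shorter boards are still in their slots, and the cage, capacitor, heat sink and jack block look undisturbed in the final pictures. I did not check the spool, screwdriver and flux bottle again at the end; the arm's moves kept clear of them.

No check failed. The force reading dropped to about 8 N straight after each pin push stopped, below the stop thresholds. I relied on the repeated stop height instead.

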